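Empty the catch tray and hold the sprung hatch just below balance

TASK

Get the purge chamber ready for a spring change: first move the two finished cartridges from its catch tray into the grey tote, setting them down inside, not dropping them in from above the rim, and leave everything else on the bench where it is. Then take the hatch by its blue bar and raise it past its balance point (60 degrees, the black mark on the angle scale), without letting it swing into the red end of the scale. Bring it back just below balance, pointer in the green sector, and finish still holding it there steadily by the bar, so that a colleague can pull the spring pin.

Things in the scene. Friction and masses are not known exactly. Their poses are not given: they have to be found in the camera images.
- machine: grey bench-top purge chamber, fixed, 180 x 220 x 120 mm tall. Origin on the bench; x runs from front to back (-70 to +110 mm), y to its left, z up. Hatch on top, its hinge line along y through x +90, z 130 mm. On the -y side an angle scale about the hinge, radius 90 to 120 mm: white, green 43 to 57 degrees, black mark at 60, red from 80; a black pointer turns with the hatch
- tray (a point): centre of the catch tray's floor (upper face), at x -237.5, y 0, z 4 mm in the machine's frame, axes alike. Open aluminium tray 145 (x) x 270 mm (y), walls 4 mm thick and 22 mm high above the bench
- hatch_bar (a point): middle of the hatch's handle: blue round bar, 12 mm in diameter, along the machine's y, 215 mm from the hinge line, 130 mm high when shut. End brackets 112 mm apart (inside); 49 mm free between bar and hatch edge; free under it down to the chute. Pinched across from above, it turns between the pads, so the tool may stay pointing down. The point's axes turn with the hatch
- hatch (a joint): opening angle of the hatch in rad: 0 shut (level), 1.55 fully open; the bar rises and moves back over the chamber. Hatch 0.9 kg, mostly carried by its spring: below the balance angle of 1.047 rad (60 degrees) it falls shut, above it swings open by itself; about 2 N at the bar when shut, under 1 N near balance. Green 0.75 to 1.0 rad, red above 1.4 rad
- tote: grey open tote, fixed, outside 300 (x) x 190 (y) x 50 mm tall, walls and floor 4 mm. Origin under its centre on the bench. A carton stands in its +x end (from x +85 mm); the rest is empty
- cartridge_a_mid (a point): centre of a finished cartridge lying in the catch tray: white flat-sided body with blue end caps, 64 (x, long) x 28 (y) x 26 mm (z up), 60 g
- cartridge_b_mid (a point): centre of a finished cartridge lying in the catch tray: white flat-sided body with blue end caps, 64 (x, long) x 28 (y) x 26 mm (z up), 60 g
- carton: bystander: cardboard carton 40 x 120 x 45 mm standing in one end of the tote; origin at its underside
- bottle: bystander: amber bottle, 56 mm across, 120 mm tall; origin at its underside
- jar: bystander: white jar with green cap, 52 mm across, 60 mm tall; origin at its underside
- glove_box: bystander: blue box 120 x 240 x 75 mm; origin at its underside
- screwdriver: bystander: screwdriver lying flat
- vial_rack: bystander: small steel rack of capped vials, 70 x 160 x 64 mm; origin at its underside
Things that resemble listed ones, but are neither listed nor needed, are in the scene too. Leave any purple look-alike of the part that bears cartridge_a_mid alone.

How it is judged (in metres and radians):
On the way, in this order (a step that is already met when the one before it is completed fails the run):
1. both cartridges lie in the tote, released, the hatch still shut (x of cartridge_a_mid in the frame of tote between -0.146 and 0.146 m and y of cartridge_a_mid in the frame of tote between -0.091 and 0.091 m and z of each of cartridge_a_mid, cartridge_b_mid in the frame of tote below 0.045 m and contact force between each of cartridge_a, cartridge_b and the fingers below 0.05 N and x of cartridge_b_mid in the frame of tote between -0.146 and 0.146 m and y of cartridge_b_mid in the frame of tote between -0.091 and 0.091 m and value of joint hatch below 0.1 rad), for 0.2 s.
2. the hatch, held by the gripper, is raised past its balance point (x of cartridge_a_mid in the frame of tote between -0.146 and 0.146 m and y of cartridge_a_mid in the frame of tote between -0.091 and 0.091 m and z of each of cartridge_a_mid, cartridge_b_mid in the frame of tote below 0.045 m and contact force between each of cartridge_a, cartridge_b and the fingers below 0.05 N and x of cartridge_b_mid in the frame of tote between -0.146 and 0.146 m and y of cartridge_b_mid in the frame of tote between -0.091 and 0.091 m and contact force between the fingers and hatch above 0.15 N and value of joint hatch above 1.06 rad), for 0.1 s.
3. the hatch is brought back below its balance point, held by the gripper (x of cartridge_a_mid in the frame of tote between -0.146 and 0.146 m and y of cartridge_a_mid in the frame of tote between -0.091 and 0.091 m and z of each of cartridge_a_mid, cartridge_b_mid in the frame of tote below 0.045 m and contact force between each of cartridge_a, cartridge_b and the fingers below 0.05 N and x of cartridge_b_mid in the frame of tote between -0.146 and 0.146 m and y of cartridge_b_mid in the frame of tote between -0.091 and 0.091 m and contact force between the fingers and hatch above 0.15 N and value of joint hatch between 0.75 and 1 rad), for 0.2 s.
At the end, for the whole second after the job is handed in: Both cartridges lie inside the tote (centres within its walls, under 45 mm high), released and at rest; the gripper still holds the hatch steady (contact over 0.15 N, under 0.05 rad/s) at 0.75 to 1.0 rad, below its balance at 1.047 rad, having been raised past 1.06 rad first (all of step 3 and velocity of joint hatch between -0.05 and 0.05 rad/s and linear speed of each of cartridge_a, cartridge_b below 0.02 m/s); the arm keeps its last pose, push and grip.
It fails at once if a bystander is disturbed (moved over 30 mm) (distance of any of carton, bottle, jar, glove_box, screwdriver, vial_rack from where it was at the start of the episode above 0.03 m).
It fails at once if the hatch swings to the red end (over 1.42 rad) (value of joint hatch above 1.42 rad).
It fails at once if a cartridge is dropped from above the tote's rim ((height (world z) of cartridge_a_mid above 0.075 m and contact force between cartridge_a and anything else below 0.01 N) or (height (world z) of cartridge_b_mid above 0.075 m and contact force between cartridge_b and anything else below 0.01 N)).
It also fails if it takes over 70 s, if anything falls off the work surface, if the arm or the gripper's body presses on something with over 40 N, if the wrist force passes 120 N, or if a joint passes its speed limit or range.

ROBOT

A 7-joint arm with a two-finger parallel gripper is mounted at the origin on the work surface. World frame = base frame: x ahead of the robot, y to its left, z up, the work surface at z = 0. Lengths are in mm, angles in rad, forces in N, time in s.
With the tool pointing down it reaches from about 400 to 925 mm from the base axis. Payload 4.1 kg.
Tool frame: the origin (TCP) lies on the front face of the gripper's body, between the roots of the fingers; the fingertips stand 73 mm ahead of it and the grasp point (between the pads) lies 54 mm ahead of it; z points along the fingers, x is the direction in which the jaws open and shut, and the axes are right-handed (so a half turn about z gives the same grasp; the last joint's range is limited). The gripper opens to 85 mm and grips with 20 to 120 N. Pads are 22 mm wide; open, the fingers measure 114 mm over their backs; the gripper's body (76 mm by 85 mm) begins 54 mm behind the grasp point. The pads swing forward as they close: fully open they stand 13 mm farther back than shut.
Start: joints at [-1.339, 0.398, 0.045, 1.537, -0.019, 1.207, -0.051], TCP at [211.096, 614.794, 303.947] pointing down, gripper open.
Joint ranges: [-2.82, 2.82], [-0.49, 2.23], [-1.37, 1.46], [0, 2.46], [-1.36, 4.5], [0.23, 2], [-2.94, 2.94]. Speed limits (rad/s): [2.57, 2.57, 3.14, 3.14, 3.14, 3.14, 3.14].

INTERFACE

Orientations are given as a rotation vector (axis times angle).
In Python, from workcell import * gives the robot as it stands.
- The arm moves only by the tool apply_moves, never from a script. Its argument "rows" is one flat list of numbers, 4 for each row, row after row: the shift along the tool's x, y, z in cm, then the turn about the tool's z in rad. In form: [x, y, z, spin, x, y, z, spin, ...]. A call has 1 to 20 rows; each row shifts and turns the pose as measured when the row begins, along the tool's axes as they then stand; what a row does not reach is not made up. A row lasts 1/8 s, in which the tool goes at most 62.5 mm and 10.7 degrees, less where a joint would pass 70% of its speed; a pose out of reach is approached as far as the arm can. A call with a gripper value outside its range is refused whole. "fingers" is the closure, from 0 (fully open) to 1 (shut), set as the call begins (left out, the last holds). The fingers move at their own pace and stop on an object; "force" is the grip in N (left out, the last holds). Time passes only in rows, so rows that do not move let the fingers close. It gives the time, the measured TCP pose, the force and the opening at its end, in the units of the state.
- state(): the state, without advancing time (a new reading comes with each control period).
- snapshot(name): name is "side" or "top" or "wrist"; returns the picture (420x560x3 uint8, red, green, blue); there is no depth.
- camera_model(name): a dict with "fovy" (degrees; the focal length in pixels is half the picture's height over the tangent of half this angle, whatever the lens; pixels are square), "cx", "cy" (the principal point, pixels), "R" (3x3) and "t" (3): a world point X has camera coordinates R X + t. Camera axes: x right, y down, z forward; pixel columns grow to the right and rows downward; lengths in mm; the calibration is good to about 2 mm. A picture is of the moment at which its call begins: read the wrist's pose just before it. camera_model takes no time and is no camera call; for the wrist camera it gives the pose at the moment of the call.
- job_done(): hands the job in, once; it reports no verdict.
Trained networks look in the newest picture that a camera, given by its name, has taken for a name from the list of things; names that differ only in an ending like _2 or _b are one class to them, and where a whole thing is asked for, a point or a joint stands for the part that bears it (a point fixed in the world has none). Each returns a list of dicts, best first, with "conf" (0 to 1); they miss things now and then, are a little off and sometimes report something else, mostly with a low value. They report only what shows in the picture. A call takes as long as a camera call. They do not tell look-alikes from the thing itself.
- boxes_of(camera, thing): "at" ([x, y, z] in mm, in world coordinates, good to about 4 mm: the middle of the surface that is visible of it).
The state is a dict: "clock": time; "q": joint angles; "dq": joint speeds; "effort": joint torques, N m; "eef_pos": TCP position; "orientation": TCP orientation; "ft_force": force on the tool from outside, world axes, zero at the start; "wrist_torque": the same for the moment, N m; "gripper_width": opening from 0.0 (shut) to 1.0 (fully open).
Only numpy, scipy, OpenCV 4.12 (cv2) and the standard library are available. Lean on these libraries where they do the work, as an engineer would, in place of code of your own. Each camera call takes 0.05 s, during which the arm holds its last target.

## Working session

There is one attempt and no reset: what is moved stays moved. The work goes in short steps, Python scripts to look and compute and a tool call to move; the robot and the scene stay as the last step left them, time stands still between calls to the robot, and variables do not carry over. Pictures are saved under pics/ and viewed, and the job is handed in when it is done.

Besides the shell and the picture viewer there is one more tool, called as name(argument=value, ...), one argument or row to a line, values as JSON. apply_moves: Moves the arm, as the interface text tells. Its arguments: {"type":"object","properties":{"rows":{"type":"array"},"fingers":{"type":"number"},"force":{"type":"number"}},"required":["rows"]}

```bash
mkdir -p pics; ls; python3 - <<'E'
from workcell import *
import cv2
s=state();print({k:s[k] for k in('clock','eef_pos','orientation','gripper_width','ft_force')})
for n in('top','side'):
    im=snapshot(n);cv2.imwrite(f'pics/{n}0.png',im[:,:,::-1])
    c=camera_model(n);print(n,c)
for t in('machine','tray','hatch_bar','hatch','tote','cartridge_a_mid','carton','bottle','jar','glove_box','screwdriver','vial_rack'):
    for n in('top','side'):
        try:print(t,n,[([round(v) for v in d['at']],round(d['conf'],2)) for d in boxes_of(n,t)][:5])
        except Exception as e:print(t,n,e)
print(state()['clock'])
E
```

```text
pics
{'clock': 0.0, 'eef_pos': array([210.94372627, 614.29406991, 302.85587078]), 'orientation': array([ 2.55578822e+00,  1.82474012e+00, -2.40900975e-03]), 'gripper_width': 1.0033005934026022, 'ft_force': array([-0.19749733,  0.65491255,  0.30025974])}
top {'fovy': 46.99674450310743, 'cx': 273.9099721276505, 'cy': 214.0114741414883, 'R': array([[ 0.01708374, -0.99978386,  0.01184834],
       [-0.98248652, -0.01898491, -0.18536401],
       [ 0.18554888, -0.00847412, -0.98259849]]), 't': array([ -88.82800864,  534.54497891, 1295.09262699])}
side {'fovy': 47.196258145670306, 'cx': 279.29548615595377, 'cy': 213.72762470997944, 'R': array([[ 0.98501785, -0.17196744,  0.01292451],
       [-0.08352906, -0.54132882, -0.83665166],
       [ 0.15087326,  0.82303724, -0.54758283]]), 't': array([-547.55667429,   97.60077301, 1454.4770042 ])}
machine top [([554, 199, 116], 0.76)]
machine side [([552, 180, 35], 0.71)]
tray top [([552, 204, 122], 0.62)]
tray side [([554, 177, 38], 0.93)]
hatch_bar top [([581, 277, 132], 0.83)]
hatch_bar side [([577, 249, 132], 0.76)]
hatch top [([574, 276, 138], 0.
[... 160 characters left out ...]
[782, 54, 24], 0.51), ([470, 66, 31], 0.48), ([772, 157, 28], 0.48)]
cartridge_a_mid side [([784, 43, 23], 0.7), ([784, 151, 27], 0.68)]
carton top [([604, -286, 49], 0.56)]
carton side [([607, -311, 49], 0.79)]
bottle top [([740, -119, 84], 0.81)]
bottle side [([745, -138, 62], 0.91), ([576, 248, 136], 0.63)]
jar top [([362, -74, 57], 0.73)]
jar side [([372, -91, 40], 0.56)]
glove_box top [([741, -121, 82], 0.66), ([568, -520, 78], 0.65)]
glove_box side [([571, -568, 74], 0.6)]
screwdriver top [([709, -325, 22], 0.76)]
screwdriver side [([709, -345, 23], 0.87)]
vial_rack top [([317, 281, 37], 0.63), ([737, -120, 83], 0.34)]
vial_rack side [([320, 230, 40], 0.72), ([371, -92, 38], 0.66)]
1.3
```

View pics/top0.png

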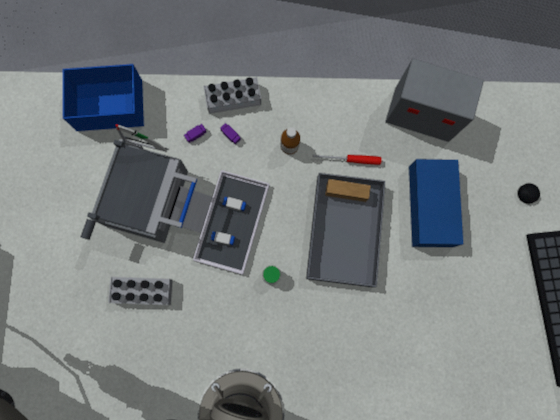

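View pics/side0.png

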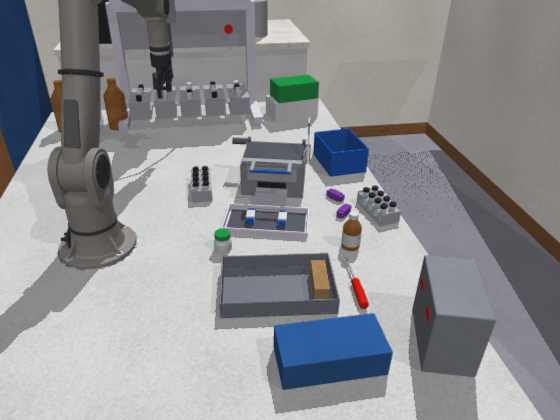

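```bash
python3 - <<'E'
import cv2
im=cv2.imread('pics/top0.png')
cv2.imwrite('pics/topA.png',cv2.resize(im[120:290,80:290],None,fx=3.8,fy=3.5,interpolation=cv2.INTER_CUBIC))
cv2.imwrite('pics/topB.png',cv2.resize(im[160:300,250:400],None,fx=4,fy=4,interpolation=cv2.INTER_CUBIC))
E
```

```text
(no output)
```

View pics/topA.png

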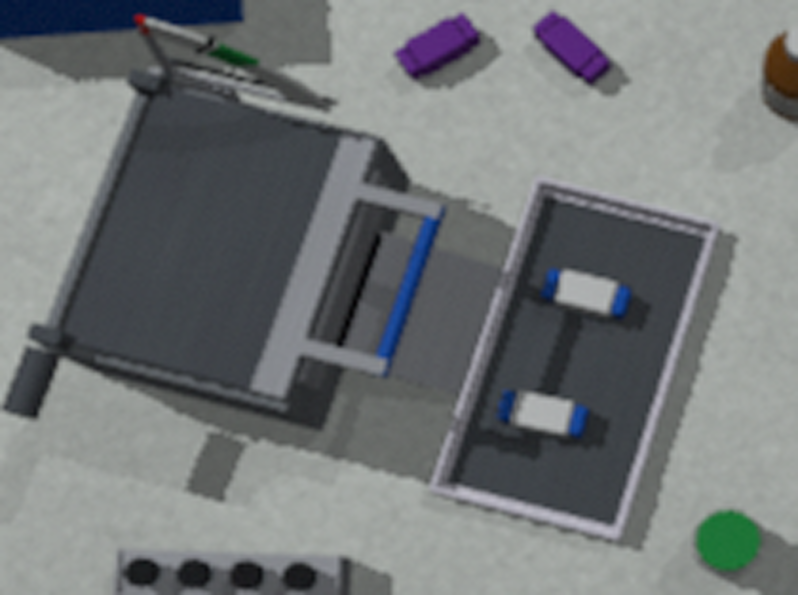

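View pics/topB.png

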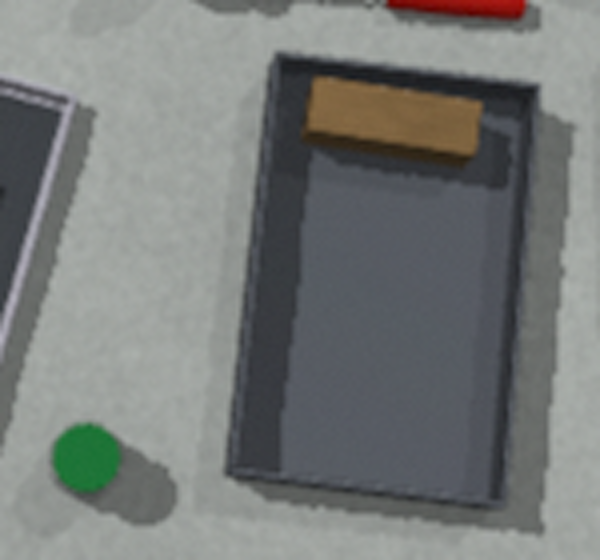

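```bash
cat > h.py <<'E'
import numpy as np
from workcell import *
def ray(cam,uv,z):
    c=camera_model(cam) if isinstance(cam,str) else cam
    f=210/np.tan(np.radians(c['fovy']/2));R=np.array(c['R']);t=np.array(c['t'])
    d=R.T@np.array([(uv[0]-c['cx'])/f,(uv[1]-c['cy'])/f,1]);o=-R.T@t
    return o+d*(z-o[2])/d[2]
def proj(cam,X):
    c=camera_model(cam) if isinstance(cam,str) else cam
    f=210/np.tan(np.radians(c['fovy']/2));p=np.array(c['R'])@X+np.array(c['t'])
    return np.array([c['cx']+f*p[0]/p[2],c['cy']+f*p[1]/p[2]])
E
python3 - <<'E'
from h import *
np.set_printoptions(precision=1,suppress=True)
A=lambda p:(p[0]/3.8+80-.4,p[1]/3.5+120-.4)
B=lambda p:(p[0]/4+250-.4,p[1]/4+160-.4)
tr=np.array([ray('top',A(p),22) for p in[(540,182),(717,228),(615,540),(433,488)]]);print(tr,tr.mean(0))
print([np.linalg.norm(tr[i]-tr[i-1]) for i in range(4)])
d=tr[0]+tr[3]-tr[1]-tr[2];print('machine x ang',np.arctan2(d[1],d[0]));d2=tr[3]+tr[2]-tr[0]-tr[1];print('x ang +-90',np.arctan2(d2[1],d2[0]))
to=np.array([ray('top',B(p),50) for p in[(275,57),(538,90),(500,505),(230,475)]]);print(to,to.mean(0))
print([np.linalg.norm(to[i]-to[i-1]) for i in range(4)])
d=to[0]+to[1]-to[3]-to[2];print('tote x ang',np.arctan2(d[1],d[0]))
for p in[(548,285),(630,302),(586,293),(503,405),(582,420),(543,414)]:print(p,ray('top',A(p),30))
for p in[(434,215),(386,360)]:print(p,ray('top',A(p),136))
E
```

```text
[[663.3  73.7  22. ]
 [626.9 -61.7  22. ]
 [370.4   8.   22. ]
 [409.3 142.8  22. ]] [517.5  40.7  22. ]
[np.float64(263.2243339757518), np.float64(140.14030625250783), np.float64(265.7299254309274), np.float64(140.2727934487252)]
machine x ang 1.2991691531736467
x ang +-90 2.8761267806189776
[[ 654.4 -203.1   50. ]
 [ 634.1 -389.3   50. ]
 [ 342.8 -356.1   50. ]
 [ 359.8 -172.4   50. ]] [ 497.8 -280.2   50. ]
[np.float64(296.226670804765), np.float64(187.36842330713412), np.float64(293.15814121392725), np.float64(184.43820983182127)]
tote x ang -0.10859588023383637
(548, 285) [574.7  63.6  30. ]
(630, 302) [561.8   2.   30. ]
(586, 293) [568.6  35.1  30. ]
(503, 405) [475.9  93.2  30. ]
(582, 420) [464.9  34.6  30. ]
(543, 414) [469.2  63.5  30. ]
(434, 215) [604.3 134.2 136. ]
(386, 360) [493.  161.5 136. ]
```

```bash
cat >> h.py <<'E'
from scipy.spatial.transform import Rotation as Ro
def plan(target,yaw=None,n=None,v=45,spinv=.16):
    """rows to bring TCP to target; yaw=world angle of tool x"""
    s=state();p=np.array(s['eef_pos']);R=Ro.from_rotvec(s['orientation']).as_matrix()
    y0=np.arctan2(R[1,0],R[0,0]);print('pos',p.round(1),'yaw',round(y0,3),'tilt',np.degrees(np.arccos(-R[2,2])).round(2),'t',s['clock'],'F',np.round(s['ft_force'],1),'w',round(s['gripper_width'],3))
    dy=0 if yaw is None else (yaw-y0+np.pi)%(2*np.pi)-np.pi
    d=np.array(target,float)-p
    if n is None:n=int(max(np.ceil(np.linalg.norm(d)/v),np.ceil(abs(dy)/spinv),1))
    rows=[]
    for i in range(n):
        a=y0+dy*i/n;w=d/n/10
        rows.append([round(np.cos(a)*w[0]+np.sin(a)*w[1],2),round(np.sin(a)*w[0]-np.cos(a)*w[1],2),round(-w[2],2),round(-dy/n,3)])
    print(n,str([x for r in rows for x in r]))
E
python3 - <<'E'
from h import *
plan([568,35,250],-0.2)
E
```

```text
pos [211.1 614.8 303.9] yaw 1.24 tilt 0.01 t 1.3 F [0.6 0.2 0.4] w 0.998
16 [np.float64(-2.7), np.float64(3.29), np.float64(0.34), np.float64(0.09), np.float64(-2.4), np.float64(3.52), np.float64(0.34), np.float64(0.09), np.float64(-2.07), np.float64(3.72), np.float64(0.34), np.float64(0.09), np.float64(-1.73), np.float64(3.89), np.float64(0.34), np.float64(0.09), np.float64(-1.37), np.float64(4.03), np.float64(0.34), np.float64(0.09), np.float64(-1.0), np.float64(4.13), np.float64(0.34), np.float64(0.09), np.float64(-0.63), np.float64(4.21), np.float64(0.34), np.float64(0.09), np.float64(-0.25), np.float64(4.25), np.float64(0.34), np.float64(0.09), np.float64(0.14), np.float64(4.25), np.float64(0.34), np.float64(0.09), np.float64(0.52), np.float64(4.22), np.float64(0.34), np.float64(0.09), np.float64(0.89), np.float64(4.16), np.float64(0.34), np.float64(0.09), np.float64(1.26), np.float64(4.06), np.float64(0.34), np.float64(0.09), np.float64(1.62), np.float64(3.93), np.float64(0.34), np.float64(0.09), np.float64(1.97), np.float64(3.77), np.float64(0.34), np.float64(0.09), np.float64(2.3), np.float64(3.58), np.float64(0.34), np.float64(0.09), np.float64(2.61), np.float64(3.36), np.float64(0.34), np.float64(0.09)]
```

apply_moves(
  rows=[-2.7,3.3,0.34,0.09,-2.4,3.5,0.34,0.09,-2.1,3.7,0.34,0.09,-1.7,3.9,0.34,0.09,-1.4,4.0,0.34,0.09,-1.0,4.1,0.34,0.09,-0.6,4.2,0.34,0.09,-0.2,4.2,0.34,0.09,0.1,4.2,0.34,0.09,0.5,4.2,0.34,0.09,0.9,4.2,0.34,0.09,1.3,4.1,0.34,0.09,1.6,3.9,0.34,0.09,2.0,3.8,0.34,0.09,2.3,3.6,0.34,0.09,2.6,3.4,0.34,0.09],
  fingers=0,
  force=40,
)

```text
clock: 3.3
eef_pos: [565.7, 16.1, 248.6]
orientation: [-3.108, 0.371, -0.008]
ft_force: [0.7, 0.6, -0.5]
gripper_width: 1.003
```

```bash
sed -i 's/round(np.cos/round(float(np.cos/; ' h.py; python3 - <<'E'
s=open('h.py').read()
i=s.index('rows.append');j=s.index('print(n,str')
s=s[:i]+"rows+=[float(round(x,2)) for x in (np.cos(a)*w[0]+np.sin(a)*w[1],np.sin(a)*w[0]-np.cos(a)*w[1],-w[2],-dy/n)]\n    print(n,rows)\n"
open('h.py','w').write(s)
E
python3 - <<'E'
from h import *
import cv2
plan([568,35,250],-0.2)
im=snapshot('wrist');c=camera_model('wrist');print(c)
cv2.imwrite('pics/w1.png',im[:,:,::-1])
E
```

```text
pos [565.7  16.1 248.6] yaw -0.238 tilt 0.71 t 3.3 F [ 0.7  0.6 -0.5] w 1.003
1 [-0.22, -1.89, -0.14, -0.04]
{'fovy': 69.83612786327792, 'cx': 279.8334609207157, 'cy': 207.15212964448028, 'R': array([[ 0.96927748, -0.24579485,  0.00927718],
       [-0.2397241 , -0.93554752,  0.25939005],
       [-0.05507749, -0.25364489, -0.96572809]]), 't': array([-551.7956209 ,  126.20737867,  359.87559387])}
```

View pics/w1.png

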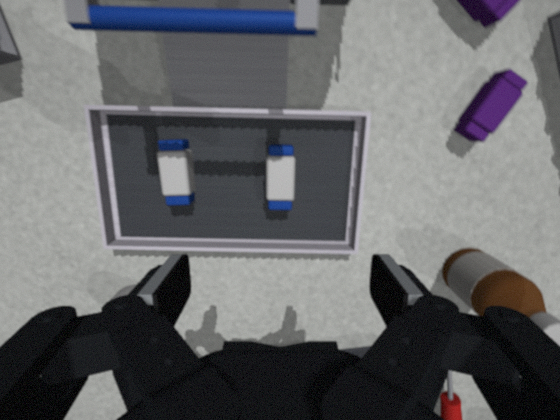

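```bash
python3 - <<'E'
from h import *
np.set_printoptions(precision=1,suppress=True)
c=camera_model('wrist')
f=lambda p,z:ray(c,p,z)
for p in[(280,147),(281,208),(267,177),(294,177),(173,141),(179,203),(160,173),(192,172)]:print(p,f(p,30))
for p in[(90,108),(366,112),(356,251),(106,245)]:print('tray',f(p,22))
for p in[(76,19),(314,22)]:print('bar',f(p,132))
E
```

```text
(280, 147) [583.   54.7  30. ]
(281, 208) [569.3  -3.6  30. ]
(267, 177) [563.8  30.1  30. ]
(294, 177) [589.2  23.6  30. ]
(173, 141) [487.   84.9  30. ]
(179, 203) [472.6  26.5  30. ]
(160, 173) [464.8  59.4  30. ]
(192, 172) [494.9  52.7  30. ]
tray [419.3 132.9  22. ]
tray [670.   65.7  22. ]
tray [634.9 -71.8  22. ]
tray [380.    0.9  22. ]
bar [491.8 156.2 132. ]
bar [618.8 122.9 132. ]
```

```bash
python3 - <<'E'
from h import *
import cv2
np.set_printoptions(precision=1,suppress=True)
plan([568,35,250],-0.2)
c=camera_model('wrist');im=snapshot('wrist')
cv2.imwrite('pics/w2.png',cv2.resize(im[0:290,0:420,::-1],None,fx=1.9,fy=1.9,interpolation=cv2.INTER_CUBIC))
import pickle;pickle.dump(c,open('c2.pkl','wb'))
E
```

```text
pos [567.6   9.  248.7] yaw -0.247 tilt 0.61 t 3.35 F [ 2.5 -4.7  0.9] w 1.002
1 [-0.6, -2.53, -0.13, -0.05]
```

View pics/w2.png

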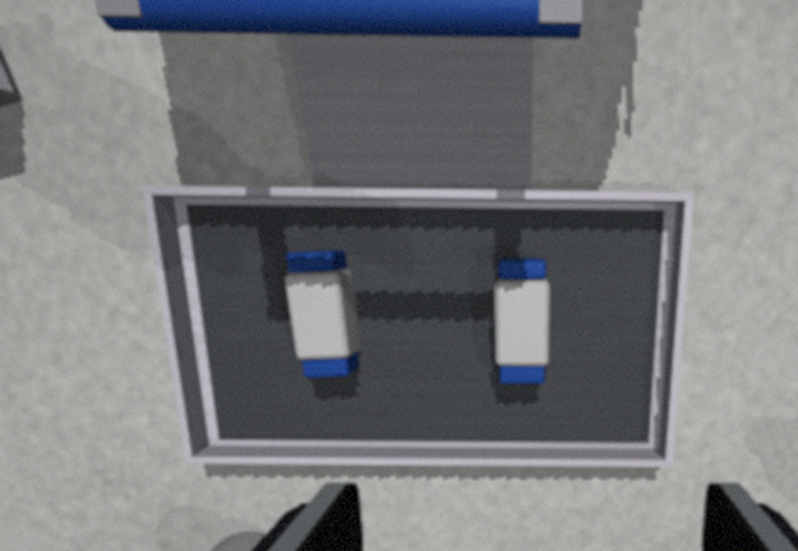

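```bash
python3 - <<'E'
from h import *
import pickle
np.set_printoptions(precision=1,suppress=True)
c=pickle.load(open('c2.pkl','rb'))
f=lambda p,z:ray(c,(p[0]/1.9-.25,p[1]/1.9-.25),z)
for p in[(521,259),(522,382),(496,322),(549,322),(313,252),(328,374),(291,315),(347,315)]:print(p,f(p,30))
t=np.array([f(p,22) for p in[(150,190),(690,195),(668,463),(192,461)]]);print(t,t.mean(0))
for p in[(107,28),(580,32)]:print('bar',f(p,130))
plan([568,35,250],-0.2)
E
```

```text
(521, 259) [580.   65.9  30. ]
(522, 382) [564.8   5.2  30. ]
(496, 322) [559.9  38.9  30. ]
(549, 322) [586.   32.2  30. ]
(313, 252) [482.   94.2  30. ]
(328, 374) [468.5  34.3  30. ]
(291, 315) [460.7  67.8  30. ]
(347, 315) [488.   60.9  30. ]
[[412.1 142.2  22. ]
 [668.6  74.9  22. ]
 [631.7 -62.1  22. ]
 [375.9   5.   22. ]] [522.1  40.   22. ]
bar [481.1 161.8 130. ]
bar [614.8 127.3 130. ]
pos [566.4  11.3 248.7] yaw -0.244 tilt 0.56 t 3.4 F [ 0.8  0.  -0.1] w 1.002
1 [-0.42, -2.34, -0.13, -0.04]
```

apply_moves(
  rows=[-0.1,-2.4,2.0,0,0,0,3.0,0,0,0,4.0,0,0,0,0,0,0,0,0,0],
)

```text
clock: 4.03
eef_pos: [571.3, 49.7, 153.5]
orientation: [-3.107, 0.359, -0.006]
ft_force: [1.4, -0.4, 0.8]
gripper_width: 0.999
```

```bash
python3 - <<'E'
from h import *
plan([571,35,81],-0.24)
E
```

```text
pos [571.3  49.7 153.5] yaw -0.23 tilt 0.82 t 4.025 F [ 1.4 -0.4  0.8] w 0.999
2 [0.15, 0.72, 3.62, 0.01, 0.15, 0.72, 3.62, 0.01]
```

apply_moves(
  rows=[0.3,1.4,0,0,0,0,0,0,0,0,0,0],
)

```text
clock: 4.4
eef_pos: [572.7, 35.0, 156.4]
orientation: [-3.105, 0.358, -0.015]
ft_force: [0.3, -0.1, -0.3]
gripper_width: 1.003
```

```bash
python3 - <<'E'
from h import *
plan([571,35,81],-0.24)
E
```

```text
pos [572.7  35.  156.4] yaw -0.23 tilt 1.05 t 4.4 F [ 0.3 -0.1 -0.3] w 1.003
2 [-0.08, 0.02, 3.77, 0.01, -0.08, 0.02, 3.77, 0.01]
```

apply_moves(
  rows=[-0.1,0,3.5,0,0,0,2.5,0,0,0,1.0,0,0,0,0.2,0,0,0,0,0],
)

```text
clock: 5.03
eef_pos: [575.7, 36.0, 86.3]
orientation: [-3.102, 0.359, -0.026]
ft_force: [0.5, 0.2, 1.1]
gripper_width: 1.0
```

```bash
python3 - <<'E'
from h import *
import cv2
plan([571,35,81],-0.24)
im=snapshot('wrist')
cv2.imwrite('pics/w3.png',im[:,:,::-1])
E
```

```text
pos [575.7  36.   86.3] yaw -0.231 tilt 1.44 t 5.025 F [0.5 0.2 1.1] w 1.0
1 [-0.44, 0.21, 0.53, 0.01]
```

View pics/w3.png

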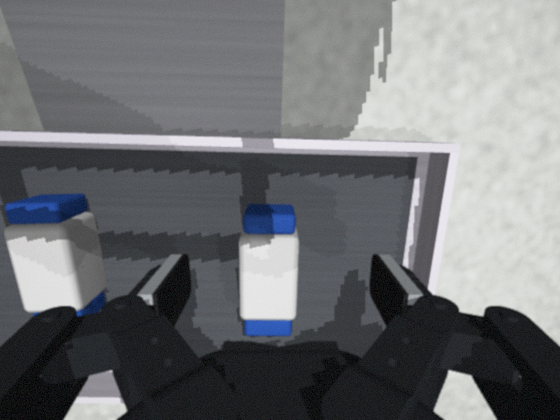

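apply_moves(
  rows=[-0.4,0.1,0.4,0,0,0,0,0],
)

```text
clock: 5.32
eef_pos: [572.1, 36.1, 83.3]
orientation: [-3.101, 0.359, -0.03]
ft_force: [0.7, 0.4, -0.2]
gripper_width: 0.999
```

apply_moves(
  rows=[0,0,0,0,0,0,0,0,0,0,0,0,0,0,0,0,0,0,0,0,0,0,0,0],
  fingers=1,
  force=40,
)

```text
clock: 6.08
eef_pos: [572.7, 36.1, 84.0]
orientation: [-3.101, 0.359, -0.032]
ft_force: [1.3, -0.2, 0.9]
gripper_width: 0.318
```

apply_moves(
  rows=[0,0,-3,0,0,0,-4,0,0,0,-3,0],
)

```text
clock: 6.45
eef_pos: [568.0, 34.5, 183.0]
orientation: [-3.104, 0.359, -0.019]
ft_force: [-0.1, 1.1, -0.8]
gripper_width: 0.317
```

```bash
python3 - <<'E'
from h import *
plan([508,-281,185],-0.17)
E
```

```text
pos [568.   34.5 183. ] yaw -0.231 tilt 1.22 t 6.45 F [-0.1  1.1 -0.8] w 0.317
8 [0.17, 4.01, -0.03, -0.01, 0.14, 4.01, -0.03, -0.01, 0.11, 4.01, -0.03, -0.01, 0.08, 4.01, -0.03, -0.01, 0.05, 4.01, -0.03, -0.01, 0.02, 4.01, -0.03, -0.01, -0.01, 4.01, -0.03, -0.01, -0.04, 4.01, -0.03, -0.01]
```

apply_moves(
  rows=[0.2,4,0,-0.01,0.1,4,0,-0.01,0.1,4,0,-0.01,0.1,4,0,-0.01,0,4,0,-0.01,0,4,0,-0.01,0,3,0,0,0,2,0,0,0,1,0,0,0,0,0,0],
)

```text
clock: 7.7
eef_pos: [513.6, -267.6, 177.5]
orientation: [-3.111, 0.257, -0.025]
ft_force: [0.8, 0.3, -1.3]
gripper_width: 0.321
```

```bash
python3 - <<'E'
from h import *
import cv2
plan([508,-281,185],-0.17)
im=snapshot('wrist')
cv2.imwrite('pics/w4.png',im[:,:,::-1])
E
```

```text
pos [ 513.6 -267.6  177.5] yaw -0.165 tilt 1.44 t 7.7 F [ 0.8  0.3 -1.3] w 0.321
1 [-0.33, 1.42, -0.75, 0.0]
```

View pics/w4.png

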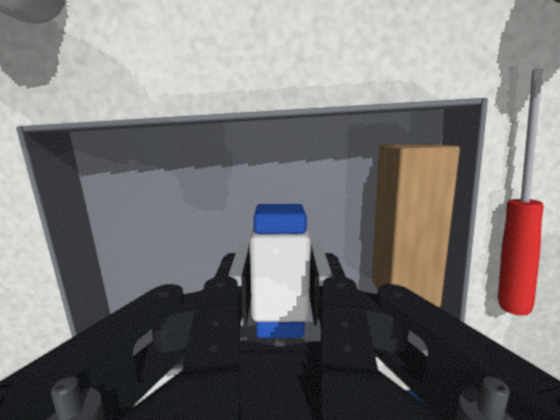

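apply_moves(
  rows=[-0.5,1.2,2.5,0,0,0,3,0,0,0,2,0,0,0,0.7,0,0,0,0,0],
)

```text
clock: 8.38
eef_pos: [512.1, -270.7, 93.4]
orientation: [-3.109, 0.241, -0.029]
ft_force: [0.8, 0.1, -0.5]
gripper_width: 0.318
```

apply_moves(
  rows=[0,0.3,0.5,0,0,0,0.4,0,0,0,0.1,0],
)

```text
clock: 8.75
eef_pos: [513.1, -274.3, 84.6]
orientation: [-3.11, 0.241, -0.035]
ft_force: [0.3, -1.0, 0.1]
gripper_width: 0.317
```

apply_moves(
  rows=[0,0,0,0,0,0,0,0,0,0,0,0,0,0,-3,0,0,0,-4,0,0,0,-3,0],
  fingers=0.4,
)

```text
clock: 9.5
eef_pos: [509.6, -275.7, 185.5]
orientation: [-3.109, 0.241, -0.028]
ft_force: [1.1, 0.3, 0.0]
gripper_width: 0.597
```

```bash
python3 - <<'E'
from h import *
import cv2
im=snapshot('wrist')
cv2.imwrite('pics/w5.png',im[:,:,::-1])
plan([473.5,64,185],-0.23)
E
```

```text
pos [ 511.2 -277.1  189.2] yaw -0.156 tilt 1.85 t 9.55 F [ 0.3 -0.2  1.8] w 0.599
8 [-1.13, -4.14, 0.05, 0.01, -1.17, -4.13, 0.05, 0.01, -1.2, -4.12, 0.05, 0.01, -1.24, -4.11, 0.05, 0.01, -1.28, -4.09, 0.05, 0.01, -1.32, -4.08, 0.05, 0.01, -1.36, -4.07, 0.05, 0.01, -1.39, -4.06, 0.05, 0.01]
```

View pics/w5.png

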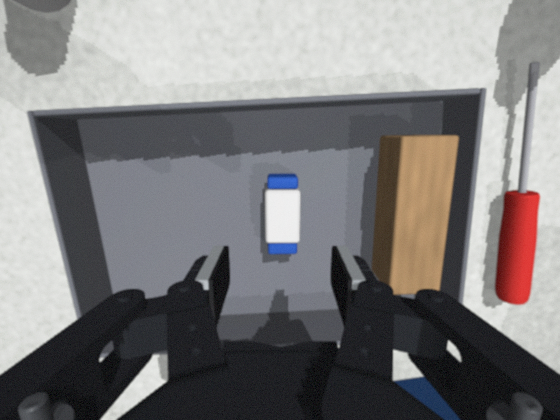

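apply_moves(
  rows=[-1.1,-4,0,0.01,-1.2,-4,0,0.01,-1.2,-4,0,0.01,-1.2,-4,0,0.01,-1.3,-4,0,0.01,-1.3,-4,0,0.01,-1.2,-3,0,0.01,-0.8,-2,0,0,-0.3,-1,0,0,0,0,0,0,0,0,0,0],
  fingers=0,
)

```text
clock: 10.92
eef_pos: [474.1, 42.4, 196.2]
orientation: [-3.099, 0.36, -0.05]
ft_force: [0.2, -0.4, -0.8]
gripper_width: 1.002
```

```bash
python3 - <<'E'
from h import *
plan([473.5,64,155],-0.23)
E
```

```text
pos [474.1  42.4 196.2] yaw -0.232 tilt 2.21 t 10.925 F [ 0.2 -0.4 -0.8] w 1.002
2 [-0.28, -1.05, 2.06, -0.0, -0.28, -1.05, 2.06, -0.0]
```

apply_moves(
  rows=[-0.4,-1.2,2,0,-0.1,-0.7,2.5,0,0,0,0.5,0,0,0,0,0],
)

```text
clock: 11.42
eef_pos: [477.2, 58.5, 146.5]
orientation: [-3.098, 0.373, -0.055]
ft_force: [0.1, 0.5, -0.3]
gripper_width: 1.003
```

```bash
python3 - <<'E'
from h import *
plan([473.5,64,83],-0.23)
E
```

```text
pos [477.2  58.5 146.5] yaw -0.24 tilt 2.34 t 11.425 F [ 0.1  0.5 -0.3] w 1.003
2 [-0.25, -0.22, 3.18, -0.01, -0.25, -0.22, 3.18, -0.01]
```

apply_moves(
  rows=[-0.4,-0.3,2.8,0,-0.1,0,2,0,0,0,0.8,0,0,0,0.1,0,0,0,0,0],
)

```text
clock: 12.05
eef_pos: [479.4, 61.3, 92.7]
orientation: [-3.094, 0.38, -0.069]
ft_force: [0.5, 0.3, -0.2]
gripper_width: 0.999
```

```bash
python3 - <<'E'
from h import *
import cv2
plan([473.5,64,83],-0.23)
im=snapshot('wrist')
cv2.imwrite('pics/w6.png',im[:,:,::-1])
E
```

```text
pos [479.4  61.3  92.7] yaw -0.245 tilt 2.87 t 12.05 F [ 0.5  0.3 -0.2] w 0.999
1 [-0.64, -0.12, 0.97, -0.02]
```

View pics/w6.png

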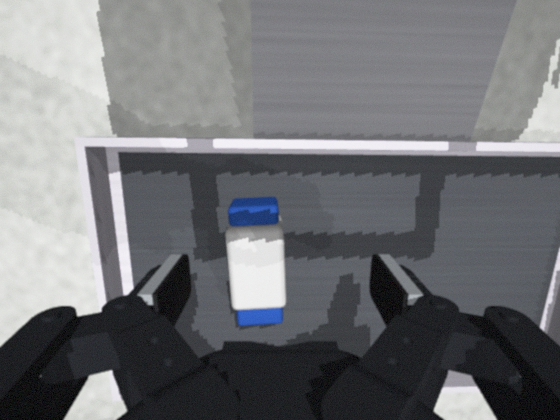

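apply_moves(
  rows=[-0.7,-0.1,0.7,0.0,-0.1,0,0.2,0,0,0,0,0],
)

```text
clock: 12.48
eef_pos: [472.1, 65.0, 83.7]
orientation: [-3.093, 0.379, -0.071]
ft_force: [-0.6, -0.4, -0.2]
gripper_width: 1.001
```

```bash
python3 - <<'E'
from h import *
import cv2
plan([471.5,64,83],-0.23)
s=state();print(Ro.from_rotvec(s['orientation']).as_matrix().round(3))
im=snapshot('wrist')
cv2.imwrite('pics/w7.png',im[:,:,::-1])
E
```

```text
pos [472.1  65.   83.7] yaw -0.245 tilt 2.98 t 12.475 F [-0.6 -0.4 -0.2] w 1.001
1 [-0.04, 0.11, 0.07, -0.01]
[[ 0.969 -0.241  0.048]
 [-0.242 -0.97   0.019]
 [ 0.042 -0.03  -0.999]]
```

View pics/w7.png

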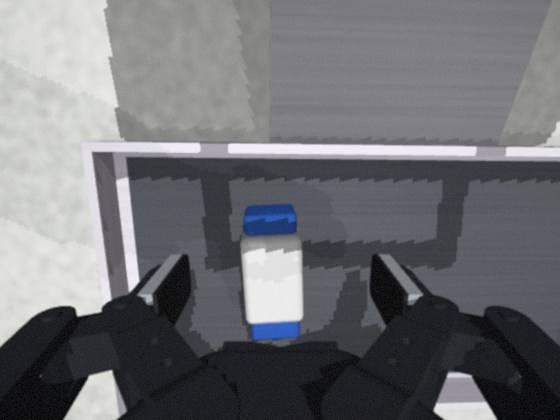

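apply_moves(
  rows=[-0.3,0,0,0,0,0,0,0,0,0,0,0,0,0,0,0,0,0,0,0,0,0,0,0,0,0,0,0,0,0,-1,0,0,0,-3,0,0,0,-4,0,0,0,-2,0],
  fingers=1,
)

```text
clock: 13.9
eef_pos: [463.2, 63.1, 186.2]
orientation: [-3.095, 0.382, -0.066]
ft_force: [0.6, 0.8, -1.3]
gripper_width: 0.32
```

```bash
python3 - <<'E'
from h import *
plan([419,-272,182],-0.17)
E
```

```text
pos [463.2  63.1 186.2] yaw -0.246 tilt 2.75 t 13.9 F [ 0.6  0.8 -1.3] w 0.32
8 [0.48, 4.2, 0.05, -0.01, 0.44, 4.2, 0.05, -0.01, 0.4, 4.21, 0.05, -0.01, 0.36, 4.21, 0.05, -0.01, 0.32, 4.21, 0.05, -0.01, 0.28, 4.21, 0.05, -0.01, 0.24, 4.22, 0.05, -0.01, 0.2, 4.22, 0.05, -0.01]
```

apply_moves(
  rows=[0.5,4.2,0,-0.01,0.4,4.2,0,-0.01,0.4,4.2,0,-0.01,0.4,4.2,0,-0.01,0.3,4.2,0,-0.01,0.3,4.2,0,-0.01,0.2,3.2,0,-0.01,0.1,2,0,0,0,1,0,0,0,0,0,0,0,0,0,0],
)

```text
clock: 15.28
eef_pos: [424.4, -257.4, 184.9]
orientation: [-3.104, 0.263, -0.087]
ft_force: [0.2, 0.6, -1.0]
gripper_width: 0.316
```

```bash
python3 - <<'E'
from h import *
plan([419,-272,120],-0.15)
E
```

```text
pos [ 424.4 -257.4  184.9] yaw -0.17 tilt 3.51 t 15.275 F [ 0.2  0.6 -1. ] w 0.316
2 [-0.14, 0.76, 3.25, -0.01, -0.15, 0.76, 3.25, -0.01]
```

apply_moves(
  rows=[-0.6,0.8,2.5,0,-0.5,0.5,3,0,-0.2,0,2,0,0,0,0.6,0,0,0,0,0],
)

```text
clock: 15.9
eef_pos: [417.4, -261.3, 101.8]
orientation: [-3.103, 0.248, -0.092]
ft_force: [0.7, -1.0, -0.6]
gripper_width: 0.319
```

```bash
python3 - <<'E'
from h import *
import cv2
plan([416,-272,84.5],-0.15)
im=snapshot('wrist')
cv2.imwrite('pics/w8.png',im[:,:,::-1])
E
```

```text
pos [ 417.4 -261.3  101.8] yaw -0.16 tilt 3.74 t 15.9 F [ 0.7 -1.  -0.6] w 0.319
1 [0.03, 1.08, 1.73, -0.01]
```

View pics/w8.png

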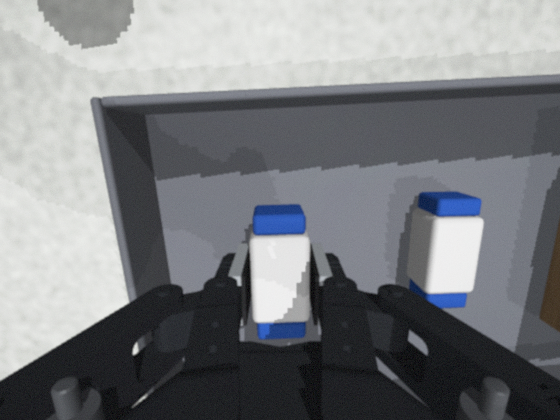

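apply_moves(
  rows=[-0.1,0.4,0.9,0,0,0.2,0.6,0,0,0,0.2,0,0,0,0,0],
)

```text
clock: 16.45
eef_pos: [417.9, -267.7, 85.3]
orientation: [-3.104, 0.247, -0.098]
ft_force: [0.6, 0.1, -1.3]
gripper_width: 0.321
```

apply_moves(
  rows=[0,0,0.1,0,0,0,0,0],
)

```text
clock: 16.7
eef_pos: [418.2, -267.8, 84.5]
orientation: [-3.104, 0.247, -0.099]
ft_force: [-0.1, -1.0, -1.1]
gripper_width: 0.322
```

apply_moves(
  rows=[0,0,0,0,0,0,0,0,0,0,0,0,-0.1,0,-2,0,-0.2,0,-4,0,0,0,-5,0,0,0,-4,0],
  fingers=0.4,
)

```text
clock: 17.58
eef_pos: [403.9, -269.5, 235.4]
orientation: [-3.102, 0.248, -0.088]
ft_force: [0.5, 0.4, -0.1]
gripper_width: 0.6
```

```bash
python3 - <<'E'
from h import *
import cv2
im=snapshot('wrist')
cv2.imwrite('pics/w9.png',im[:,:,::-1])
plan([525,60,280],1.31)
E
```

```text
pos [ 405.6 -271.6  239.9] yaw -0.161 tilt 3.99 t 17.625 F [ 0.5 -2.   2.2] w 0.6
10 [0.65, -3.47, -0.4, -0.15, 1.15, -3.33, -0.4, -0.15, 1.62, -3.13, -0.4, -0.15, 2.06, -2.86, -0.4, -0.15, 2.46, -2.52, -0.4, -0.15, 2.8, -2.14, -0.4, -0.15, 3.09, -1.7, -0.4, -0.15, 3.3, -1.23, -0.4, -0.15, 3.45, -0.73, -0.4, -0.15, 3.52, -0.22, -0.4, -0.15]
```

View pics/w9.png

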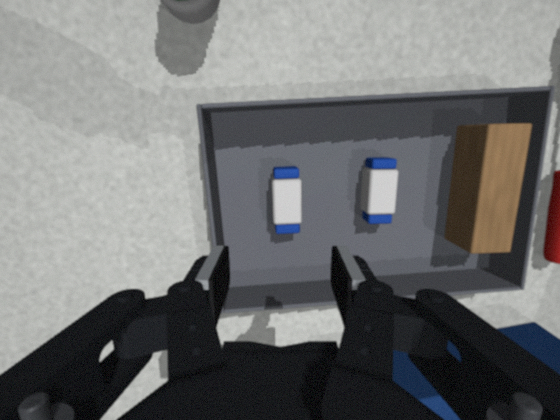

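apply_moves(
  rows=[0.7,-3.5,-0.4,-0.15,1.2,-3.3,-0.4,-0.15,1.6,-3.1,-0.4,-0.15,2.1,-2.9,-0.4,-0.15,2.5,-2.5,-0.4,-0.15,2.8,-2.1,-0.4,-0.15,3.1,-1.7,-0.4,-0.15,3.3,-1.2,-0.4,-0.15,3.0,-0.7,-0.4,-0.15,1.5,-0.2,-0.4,-0.1,0,0,0,0,0,0,0,0],
)

```text
clock: 19.12
eef_pos: [506.4, 47.1, 295.5]
orientation: [2.447, 1.922, 0.109]
ft_force: [-0.6, -0.1, -0.6]
gripper_width: 0.6
```

```bash
python3 - <<'E'
from h import *
import cv2,pickle
plan([549,110,260],1.312)
print(state()['q'])
c=camera_model('wrist');im=snapshot('wrist');pickle.dump(c,open('c10.pkl','wb'))
cv2.imwrite('pics/w10.png',im[:,:,::-1])
E
```

```text
pos [506.4  47.1 295.5] yaw 1.333 tilt 4.31 t 19.125 F [-0.6 -0.1 -0.6] w 0.6
2 [3.56, 1.33, 1.77, 0.01, 3.57, 1.29, 1.77, 0.01]
[-0.51727022  0.12181471  0.37682641  1.92987501 -0.06475636  1.02479593
  1.21865052]
```

View pics/w10.png

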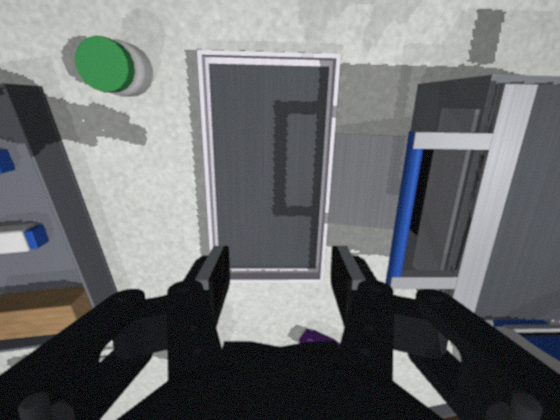

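```bash
cat >> h.py <<'E'
def gplan(g,yaw=1.312):
    s=state();p=np.array(s['eef_pos']);R=Ro.from_rotvec(s['orientation']).as_matrix()
    G=p+54*R[:,2];d=R.T@(np.array(g)-G)/10
    y0=np.arctan2(R[1,0],R[0,0])
    print('t',s['clock'],'grasp',G.round(1),'yaw',round(y0,3),'tz',R[:,2].round(3),'F',np.round(s['ft_force'],1),'w',round(s['gripper_width'],3),'| need tool cm',d.round(2),'spin',round(y0-yaw,3))
    v=G-np.array([581.3,269.9,0]);mx=v[0]*.256+v[1]*.967;my=-v[0]*.967+v[1]*.256
    print('machine xyz',round(mx,1),round(my,1),round(G[2],1),'theta',round(float(np.arctan2(G[2]-130,90-mx)),3),'r',round(float(np.hypot(G[2]-130,90-mx)),1))
E
python3 - <<'E'
from h import *
import pickle
c=pickle.load(open('c10.pkl','rb'))
for p in[(412,148),(399,270)]:print(ray(c,p,132))
gplan([549,148,210])
E
```

```text
[496.01207669 160.90556102 132.        ]
[601.41566619 139.43655173 132.        ]
t 19.175 grasp [510.3  48.3 241.7] yaw 1.333 tz [ 0.072  0.021 -0.997] F [ 0.2  0.6 -0.1] w 0.602 | need tool cm [10.48  1.17  3.65] spin 0.021
machine xyz -232.5 11.9 241.7 theta 0.333 r 341.3
```

apply_moves(
  rows=[3.5,0.5,0.8,0.02,3.5,0.4,0.8,0,2,0.2,0.8,0,0.7,0,0.5,0,0,0,0,0,0,0,0,0],
)

```text
clock: 19.92
eef_pos: [544.0, 132.9, 269.5]
orientation: [2.481, 1.878, 0.104]
ft_force: [0.6, -0.5, -0.4]
gripper_width: 0.6
```

```bash
python3 - <<'E'
from h import *
import cv2
gplan([549,149,160])
im=snapshot('wrist')
cv2.imwrite('pics/w11.png',im[:,:,::-1])
E
```

```text
t 19.925 grasp [547.8 133.9 215.6] yaw 1.297 tz [ 0.071  0.018 -0.997] F [ 0.6 -0.5 -0.4] w 0.6 | need tool cm [ 1.29 -0.65  5.58] spin -0.015
machine xyz -140.1 -2.4 215.6 theta 0.356 r 245.5
```

View pics/w11.png

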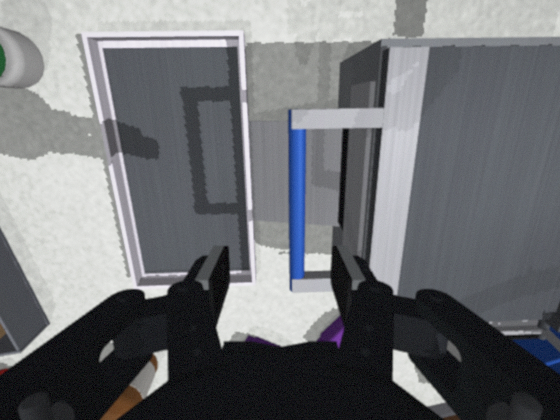

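apply_moves(
  rows=[1.2,-0.5,0.5,-0.02,0.2,-0.1,2,0,0,0,2,0,0,0,0,0],
)

```text
clock: 20.48
eef_pos: [544.8, 150.5, 224.4]
orientation: [2.46, 1.904, 0.108]
ft_force: [0.3, -0.8, 0.1]
gripper_width: 0.599
```

```bash
python3 - <<'E'
from h import *
import cv2
gplan([549,149,130])
im=snapshot('wrist')
cv2.imwrite('pics/w12.png',im[:,:,::-1])
E
```

```text
t 20.475 grasp [548.8 151.6 170.6] yaw 1.319 tz [ 0.072  0.02  -0.997] F [ 0.3 -0.8  0.1] w 0.599 | need tool cm [-0.4  -0.18  4.04] spin 0.007
machine xyz -122.7 1.2 170.6 theta 0.189 r 216.5
```

View pics/w12.png

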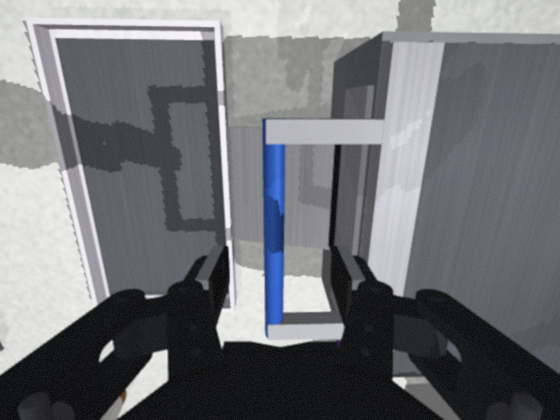

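apply_moves(
  rows=[-0.3,-0.2,1.5,0,0,0,1.5,0,0,0,0.7,0,0,0,0,0,0,0,0,0],
)

```text
clock: 21.15
eef_pos: [546.4, 149.3, 187.3]
orientation: [2.459, 1.904, 0.115]
ft_force: [0.6, 0.8, -1.1]
gripper_width: 0.602
```

```bash
python3 - <<'E'
from h import *
import cv2
gplan([549,149,130])
im=snapshot('wrist')
cv2.imwrite('pics/w13.png',im[:,:,::-1])
E
```

```text
t 21.15 grasp [550.5 150.4 133.5] yaw 1.319 tz [ 0.077  0.022 -0.997] F [ 0.6  0.8 -1.1] w 0.602 | need tool cm [-0.19 -0.13  0.33] spin 0.007
machine xyz -123.4 -0.8 133.5 theta 0.016 r 213.4
```

View pics/w13.png

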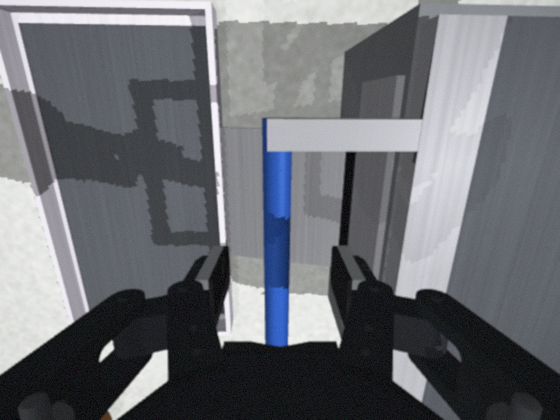

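apply_moves(
  rows=[-0.2,0,0.3,0,0,0,0,0,0,0,0,0,0,0,0,0,0,0,0,0,0,0,0,0,0,0,0,0],
  fingers=1,
  force=50,
)

```text
clock: 22.08
eef_pos: [546.5, 147.6, 185.0]
orientation: [2.459, 1.903, 0.118]
ft_force: [-0.8, -0.0, 0.5]
gripper_width: 0.124
```

```bash
python3 - <<'E'
from h import *
gplan([549,149,130])
E
```

```text
t 22.075 grasp [550.7 148.8 131.1] yaw 1.319 tz [ 0.078  0.023 -0.997] F [-0.8 -0.   0.5] w 0.124 | need tool cm [-0.03 -0.18  0.1 ] spin 0.007
machine xyz -124.9 -1.5 131.1 theta 0.005 r 214.9
```

```bash
cat >> h.py <<'E'
def arc(th1,n):
    gplan([549,149,130])
    s=state();p=np.array(s['eef_pos']);R=Ro.from_rotvec(s['orientation']).as_matrix()
    G=p+54*R[:,2];ex=np.array([.256,.967,0]);ey=np.array([-.967,.256,0]);O=np.array([581.3,269.9,0])
    my=(G-O)@ey;mx=(G-O)@ex;th0=np.arctan2(G[2]-130,90-mx)
    P=G;out=[]
    for k in range(1,n+1):
        t=th0+(th1-th0)*k/n
        Q=O+ey*my+ex*(90-215*np.cos(t))+np.array([0,0,130+215*np.sin(t)])
        out+=[float(x) for x in (R.T@(Q-P)/10).round(2)]+[0];P=Q
    print(out)
E
python3 - <<'E'
from h import *
arc(.5,6)
E
```

```text
t 22.075 grasp [550.7 148.8 131.1] yaw 1.319 tz [ 0.078  0.023 -0.997] F [-0.8 -0.   0.5] w 0.124 | need tool cm [-0.03 -0.18  0.1 ] spin 0.007
machine xyz -124.9 -1.5 131.1 theta 0.005 r 214.9
[0.14, 0.12, -1.76, 0, 0.3, 0.12, -1.74, 0, 0.44, 0.12, -1.71, 0, 0.58, 0.12, -1.67, 0, 0.72, 0.12, -1.62, 0, 0.85, 0.11, -1.55, 0]
```

apply_moves(
  rows=[0.15,0.12,-1.75,0,0.3,0.12,-1.75,0,0.45,0.12,-1.7,0,0.6,0.12,-1.65,0,0.7,0.12,-1.6,0,0.4,0.05,-0.8,0],
)

```text
clock: 22.82
eef_pos: [552.2, 169.5, 283.9]
orientation: [2.457, 1.902, 0.118]
ft_force: [3.2, 1.1, -4.0]
gripper_width: 0.117
```

```bash
python3 - <<'E'
from h import *
arc(.8,5)
E
```

```text
t 22.825 grasp [556.5 170.6 230.1] yaw 1.319 tz [ 0.08   0.021 -0.997] F [ 3.2  1.1 -4. ] w 0.117 | need tool cm [-2.69 -0.9   9.87] spin 0.007
machine xyz -102.3 -1.4 230.1 theta 0.48 r 216.8
[0.88, 0.08, -1.08, 0, 0.8, 0.09, -1.12, 0, 0.87, 0.08, -1.07, 0, 0.93, 0.08, -1.01, 0, 1.0, 0.07, -0.95, 0]
```

apply_moves(
  rows=[0.85,0.08,-1.1,0,0.8,0.08,-1.1,0,0.85,0.08,-1.05,0,0.9,0.08,-1.0,0,0.7,0.05,-0.6,0],
)

```text
clock: 23.45
eef_pos: [561.7, 204.7, 336.8]
orientation: [2.457, 1.897, 0.104]
ft_force: [-1.6, -4.2, -0.5]
gripper_width: 0.118
```

```bash
python3 - <<'E'
from h import *
import cv2
arc(1.1,5)
im=snapshot('side');cv2.imwrite('pics/s1.png',cv2.resize(im[50:230,180:400,::-1],None,fx=3.3,fy=3.3,interpolation=cv2.INTER_CUBIC))
E
```

```text
t 23.45 grasp [565.7 205.4 282.9] yaw 1.316 tz [ 0.075  0.013 -0.997] F [-1.6 -4.2 -0.5] w 0.118 | need tool cm [-6.36 -1.24 15.05] spin 0.004
machine xyz -66.3 -1.4 282.9 theta 0.774 r 218.7
[1.29, 0.05, -0.67, 0, 1.1, 0.06, -0.86, 0, 1.15, 0.06, -0.79, 0, 1.2, 0.05, -0.71, 0, 1.25, 0.05, -0.63, 0]
```

View pics/s1.png

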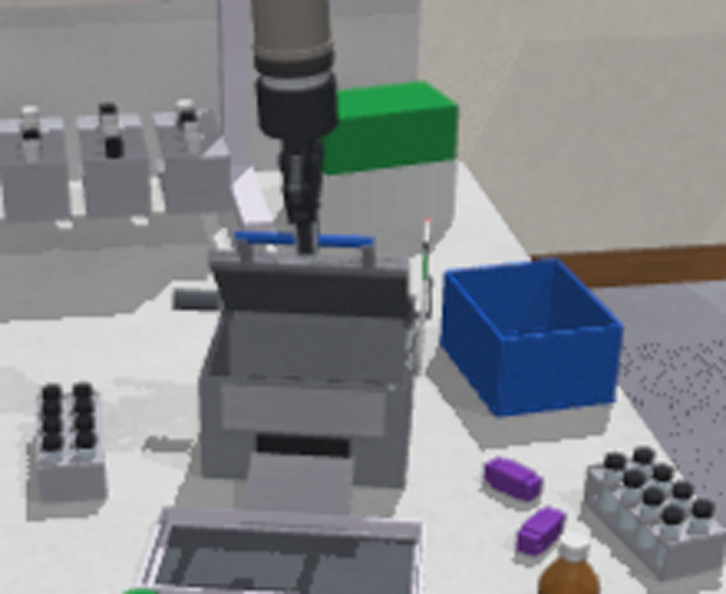

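apply_moves(
  rows=[1.2,0.05,-0.6,0,1.1,0.05,-0.8,0,1.15,0.05,-0.75,0,1.2,0.05,-0.7,0,0.8,0.04,-0.4,0,0,0,0,0],
)

```text
clock: 24.25
eef_pos: [574.4, 251.9, 376.5]
orientation: [2.459, 1.89, 0.086]
ft_force: [-0.6, -2.7, 0.3]
gripper_width: 0.117
```

```bash
python3 - <<'E'
from h import *
arc(1.13,2)
E
```

```text
t 24.25 grasp [578.1 252.1 322.7] yaw 1.311 tz [ 0.068  0.003 -0.998] F [-0.6 -2.7  0.3] w 0.117 | need tool cm [-11.09  -1.4   19.  ] spin -0.001
machine xyz -18.1 -1.4 322.7 theta 1.06 r 220.9
[0.95, -0.01, 0.18, 0, 0.68, 0.02, -0.32, 0]
```

apply_moves(
  rows=[1.0,0,-0.2,0,1.0,0,-0.35,0,0.9,0,-0.3,0,0,0,0,0,0,0,0,0],
)

```text
clock: 24.88
eef_pos: [581.7, 279.4, 389.8]
orientation: [2.46, 1.887, 0.09]
ft_force: [-1.4, -1.8, 4.2]
gripper_width: 0.117
```

```bash
python3 - <<'E'
from h import *
import cv2,pickle
arc(1.2,2)
c=camera_model('wrist');im=snapshot('wrist');pickle.dump(c,open('c14.pkl','wb'))
cv2.imwrite('pics/w14.png',im[:,:,::-1])
im=snapshot('top');cv2.imwrite('pics/t2.png',cv2.resize(im[100:260,60:260,::-1],None,fx=3.7,fy=3.7,interpolation=cv2.INTER_CUBIC))
im=snapshot('side');cv2.imwrite('pics/s2.png',cv2.resize(im[90:230,200:380,::-1],None,fx=4,fy=4,interpolation=cv2.INTER_CUBIC))
E
```

```text
t 24.875 grasp [585.4 279.6 336. ] yaw 1.31 tz [ 0.07   0.004 -0.998] F [-1.4 -1.8  4.2] w 0.117 | need tool cm [-14.01  -1.5   20.24] spin -0.002
machine xyz 10.5 -1.5 336.0 theta 1.202 r 220.8
[0.18, -0.04, 0.55, 0, -0.02, -0.0, 0.01, 0]
```

View pics/w14.png

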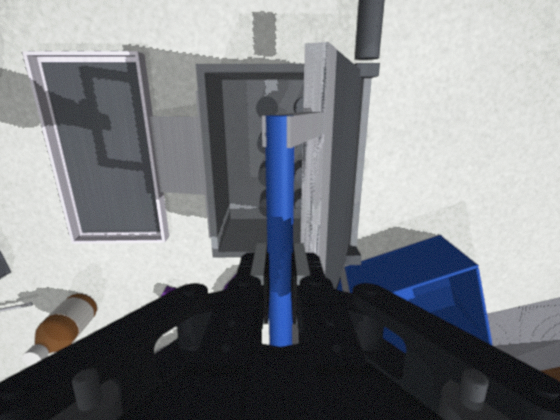

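View pics/t2.png

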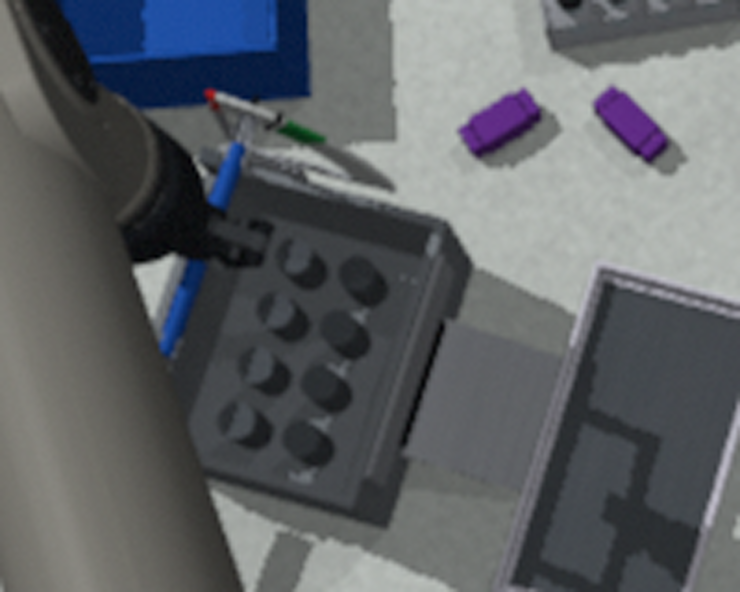

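View pics/s2.png

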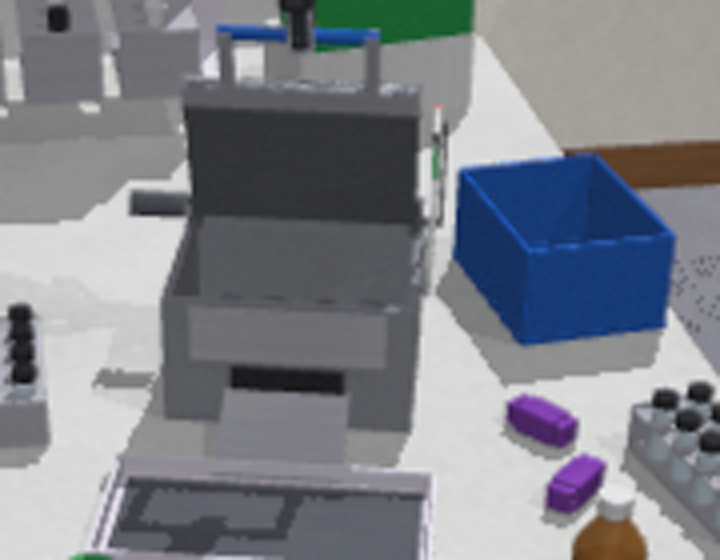

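```bash
cat >> h.py <<'E'
def barpts(th,r=215):
    ex=np.array([.256,.967,0]);ey=np.array([-.967,.256,0]);O=np.array([581.3,269.9,0])
    b=O+ex*(90-r*np.cos(th))+np.array([0,0,130+r*np.sin(th)])
    return b+56*ey,b,b-56*ey
E
python3 - <<'E'
from h import *
import pickle
c=pickle.load(open('c14.pkl','rb'))
for th in(1.0,1.1,1.15,1.2,1.25,1.3):
    B=barpts(th)
    print(th,'side',[ ((proj('side',b)-[200,90])*4).round(0) for b in B],'top',[((proj('top',b)-[60,100])*3.7).round(0) for b in B],'w',[proj(c,b).round(0) for b in B])
E
```

```text
1.0 side [array([225.,  73.]), array([293.,  76.]), array([362.,  78.])] top [array([239., 357.]), array([269., 271.]), array([299., 187.])] w [array([201., 139.]), array([210., 246.]), array([218., 331.])]
1.1 side [array([228.,  52.]), array([295.,  55.]), array([363.,  58.])] top [array([204., 345.]), array([235., 258.]), array([265., 173.])] w [array([238., 142.]), array([243., 255.]), array([248., 344.])]
1.15 side [array([229.,  42.]), array([297.,  45.]), array([364.,  48.])] top [array([186., 339.]), array([217., 252.]), array([248., 167.])] w [array([260., 143.]), array([263., 260.]), array([265., 350.])]
1.2 side [array([231.,  33.]), array([298.,  36.]), array([365.,  39.])] top [array([168., 333.]), array([200., 246.]), array([230., 160.])] w [array([283., 144.]), array([283., 264.]), array([283., 356.])]
1.25 side [array([232.,  25.]), array([299.,  28.]), array([366.,  31.])] top [array([150., 327.]), array([182., 239.]), array([213., 154.])] w [array([309., 145.]), array([305., 267.]), array([303., 361.])]
1.3 side [array([234.,  17.]), array([300.,  20.]), array([367.,  23.])] top [array([132., 321.]), array([164., 233.]), array([195., 148.])] w [array([336., 146.]), array([329., 271.]), array([323., 366.])]
```

```bash
sed -i 's/th0=np.arctan2(G\[2\]-130,90-mx)$/th0=np.arctan2(G[2]-130,90-mx);rr=np.hypot(G[2]-130,90-mx)/; s/90-215\*np.cos(t)/90-rr*np.cos(t)/; s/130+215\*np.sin(t)\])$/130+rr*np.sin(t)])/' h.py; python3 - <<'E'
from h import *
arc(.87,7)
E
```

```text
t 25.025 grasp [585.4 279.5 336. ] yaw 1.309 tz [ 0.07   0.004 -0.998] F [-0.5 -1.4  3.4] w 0.114 | need tool cm [-13.99  -1.5   20.24] spin -0.003
machine xyz 10.3 -1.5 336.0 theta 1.202 r 220.9
[-0.97, -0.02, 0.38, 0, -0.96, -0.03, 0.42, 0, -0.93, -0.03, 0.47, 0, -0.91, -0.03, 0.51, 0, -0.89, -0.03, 0.56, 0, -0.86, -0.04, 0.6, 0, -0.83, -0.04, 0.64, 0]
```

apply_moves(
  rows=[-0.95,-0.02,0.4,0,-0.95,-0.03,0.42,0,-0.95,-0.03,0.47,0,-0.9,-0.03,0.5,0,-0.9,-0.03,0.55,0,-0.6,-0.03,0.4,0,0,0,0,0,0,0,0,0],
)

```text
clock: 26.02
eef_pos: [568.1, 228.1, 359.2]
orientation: [2.463, 1.888, 0.099]
ft_force: [0.8, 0.5, 3.1]
gripper_width: 0.118
```

```bash
python3 - <<'E'
from h import *
arc(.87,3)
E
```

```text
t 26.025 grasp [572.  228.6 305.3] yaw 1.309 tz [ 0.073  0.01  -0.997] F [0.8 0.5 3.1] w 0.118 | need tool cm [-8.78 -1.33 17.24] spin -0.003
machine xyz -42.3 -1.6 305.3 theta 0.924 r 219.7
[-0.32, -0.01, 0.23, 0, -0.32, -0.02, 0.24, 0, -0.31, -0.02, 0.24, 0]
```

apply_moves(
  rows=[-0.4,-0.02,0.3,0,-0.4,-0.02,0.3,0,0,0,0,0,0,0,0,0,0,0,0,0,0,0,0,0],
)

```text
clock: 26.78
eef_pos: [566.0, 220.3, 352.2]
orientation: [2.461, 1.889, 0.098]
ft_force: [0.4, -0.1, 1.3]
gripper_width: 0.119
```

```bash
python3 - <<'E'
from h import *
import cv2,pickle
arc(.87,1)
im=snapshot('side');cv2.imwrite('pics/s3.png',cv2.resize(im[90:230,200:380,::-1],None,fx=4,fy=4,interpolation=cv2.INTER_CUBIC))
im=snapshot('top');cv2.imwrite('pics/t3.png',cv2.resize(im[100:300,60:400,::-1],None,fx=2.3,fy=2.3,interpolation=cv2.INTER_CUBIC))
for i in range(4):snapshot('wrist')
arc(.87,1)
for th in(.75,.8,.85,.9,.95,1):
    print(th,[ ((proj('side',b)-[200,90])*4).round(0) for b in barpts(th)],[ ((proj('top',b)-[60,100])*2.3).round(0) for b in barpts(th)])
E
```

```text
t 26.775 grasp [569.9 220.8 298.3] yaw 1.31 tz [ 0.072  0.009 -0.997] F [ 0.4 -0.1  1.3] w 0.119 | need tool cm [-7.93 -1.3  16.57] spin -0.002
machine xyz -50.4 -1.6 298.3 theta 0.876 r 219.2
[-0.1, -0.0, 0.08, 0]
t 27.075 grasp [569.9 220.8 298.3] yaw 1.31 tz [ 0.072  0.009 -0.997] F [0.  0.4 1.1] w 0.119 | need tool cm [-7.93 -1.29 16.57] spin -0.002
machine xyz -50.4 -1.5 298.3 theta 0.876 r 219.2
[-0.1, -0.0, 0.08, 0]
0.75 [array([219., 131.]), array([288., 135.]), array([357., 138.])] [array([197., 240.]), array([215., 188.]), array([233., 137.])]
0.8 [array([220., 119.]), array([289., 122.]), array([358., 125.])] [array([188., 237.]), array([206., 185.]), array([224., 133.])]
0.85 [array([222., 107.]), array([290., 110.]), array([359., 113.])] [array([179., 233.]), array([197., 181.]), array([215., 129.])]
0.9 [array([223.,  95.]), array([291.,  98.]), array([360., 101.])] [array([169., 229.]), array([187., 177.]), array([205., 125.])]
0.95 [array([224.,  84.]), array([292.,  87.]), array([361.,  90.])] [array([159., 226.]), array([177., 173.]), array([196., 120.])]
1 [array([225.,  73.]), array([293.,  76.]), array([362.,  78.])] [array([149., 222.]), array([167., 169.]), array([186., 116.])]
```

View pics/s3.png

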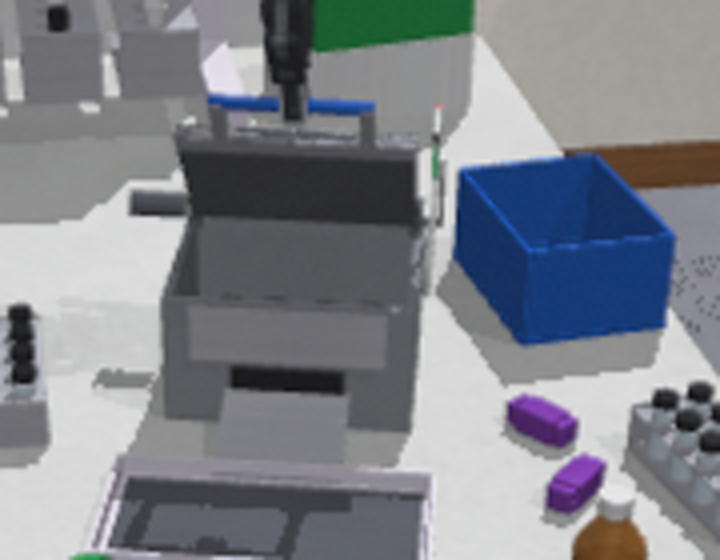

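View pics/t3.png

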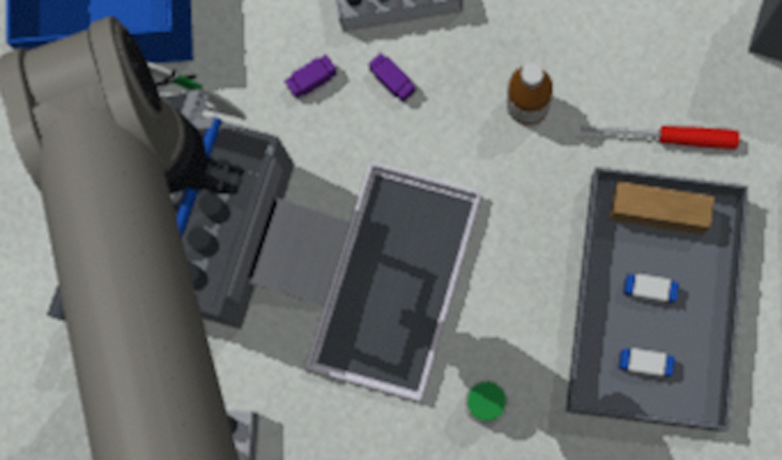

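```bash
python3 - <<'E'
from h import *
gplan([549,149,130]);print(np.abs(state()['dq']).max())
print(job_done())
E
```

```text
t 27.075 grasp [569.9 220.8 298.3] yaw 1.31 tz [ 0.072  0.009 -0.997] F [0.  0.4 1.1] w 0.119 | need tool cm [-7.93 -1.29 16.57] spin -0.002
machine xyz -50.4 -1.5 298.3 theta 0.876 r 219.2
0.0029072904917884263
the job is handed in; nothing more can be done
None
```

I moved both cartridges from the catch tray into the tote, setting each down on the floor before releasing it. I then took the hatch by its blue bar, raised it past balance to about 1.20 rad, and brought it back. I handed the job in at about 27 s with the gripper still holding the bar.

**Last checks:**
- **Hatch angle:** The arm pose gives 0.876 rad, and the bar's position in the side picture gives about 0.88 rad. Both are inside the green sector.
- **Steadiness:** The grip position did not change over 0.3 s, the joints were practically at rest, and the gripper opening still matched the bar.
- **Cartridges and bystanders:** The final top picture shows both cartridges lying in the tote. The carton, bottle, jar and screwdriver are where they started. The glove box and the listed vial rack were not fully in that picture, but the arm never went near the glove box.

**What disagreed or could not be checked:**
- **Radius:** The grip's distance from the hinge read 219 to 221 mm, against the nominal 215 mm. That suggests the bar slid a few millimetres between the pads, or a small error in where I placed the hinge.
- **Tool tilt:** The tool drifted about 4 degrees off vertical during the job. I allowed for that when gripping the bar.
- **Pointer:** I could not read the pointer on the angle scale directly, because both fixed cameras see the scale nearly edge-on.

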